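# Clamp the heat sink in the bonding jig

### The job

Push the heat sink along the jig's channel until it sits flat against the end stop, then push the clamp's handle over past its dead point until it snaps into lock and the rubber foot holds the heat sink down. Only push with the fingers: do not lift the heat sink, and leave the small things lying round the jig where they are.

Things in the scene. Friction and masses are not known exactly. Their poses are not given: they have to be found in the camera images.
- jig: Fixed aluminium jig. Origin on the bench top; x = the way the heat sink is pushed, z up. Plate 10 mm thick, x -75 to +60, y -130 to +55 mm. Channel 55 mm wide along x, centred on y = 0: dark rails 8 mm high from x = +10 to +46 mm, mouth flaring to 61 mm wide at x = -8 mm. The clamp stands on its -y side.
- stop_face (a point): Middle of the end stop's face, at jig (45, 0, 18) mm, axes as the jig's. The stop is a dark bar across the channel, 16 mm high above the plate. With the heat sink against it, its centre is at jig x = +20 mm and its rear face at x = -5 mm, just outside the rails, free for a finger.
- heat_sink: Loose aluminium heat sink, upright fins running along x, 50 x 50 mm, 23 mm tall, about 0.09 kg; origin at the centre of its underside. Starts on the jig's plate (its top 33 mm above the bench) before the channel, 40 to 55 mm short of the stop, within 1.5 mm and 0.04 rad of the channel's line.
- handle_pivot (a point): Pivot of the clamp handle, at jig (28, -102, 58) mm, axes as the jig's; steel bracket round it (jig y -125 to -73, x +2 to +54 mm, top 66 mm high). The clamp arm reaches from it in jig +y over the channel: open, it slopes up to 95 mm above the bench, the rubber foot (28 mm disc) at its end clear above the heat sink; locked, it is level.
- handle_tip (a point): Centre of the round end (radius 9 mm) of the black handle (18 mm thick), 85 mm from its pivot; z along the handle, outward. Open, the handle leans 0.50 rad to jig -y, tip 133 mm high. Push it from its outer side in jig +y, in the plane jig x = +28 mm, through upright until it leans 0.48 rad over the arm (tip again 133 mm high).
- clamp_handle (a joint): Handle angle, rad: 0 = open (leans 0.50 to jig -y), grows as the tip goes to jig +y. Dead point 0.80, stop and lock 0.98 (leans 0.48 to +y). It starts at 0, held there by the spring. The spring resists closing, most at 0.4 (0.7 N m, 8 to 10 N at the tip); let go early it springs back; past the dead point it pulls onto the stop and stays.
- clamp_foot (a joint): Spring travel of the rubber foot in the clamp arm, m: 0 = nothing under the foot; about 0.002 when the locked clamp presses on the heat sink (spring 2000 N/m, about 5 N).
- relay_module: Blue potted module 32 x 48 x 30 mm, loose bystander standing on the jig's plate beside the heat sink, about jig (-47, -92) mm; origin at the centre of its underside.
- jar_inserts: Small clear jar with a lid, 44 mm diameter, 50 mm tall, loose bystander on the bench behind the jig's stop (about 115 mm to jig +x); origin at the centre of its underside.
- hex_key: Hex key lying flat, 79 x 29 x 8 mm, loose bystander on the bench behind the clamp; origin at the centre of its underside.
- flush_cutters: Flush cutters lying flat, 124 x 48 x 15 mm, loose bystander on the bench to the robot's right of the jig; origin at the centre of its underside.
Not all that is in view belongs to the job. There is more than one size of the heat_sink; the one meant has the size given above.

How it is judged:
On the way, in this order (a step that is already met when the one before it is completed fails the run):
1. the heat sink is against the end stop while the clamp is still open (x of heat_sink in the frame of jig above 0.0175 m and value of joint clamp_handle below 0.35 rad), for 0.2 s.
2. the handle has snapped past its dead point into lock (value of joint clamp_handle above 0.94 rad), for 0.2 s.
At the end, for the whole second after the job is handed in: The clamp handle is locked (joint above 0.94 rad), the rubber foot presses on the heat sink (foot pushed in by more than 1 mm), and the heat sink lies flat and at rest in the channel, within 3 mm of the end stop, 4 mm of the channel's centre line and 0.06 rad of square (value of joint clamp_handle above 0.94 rad and value of joint clamp_foot above 0.001 m and x of heat_sink in the frame of jig above 0.017 m and y of heat_sink in the frame of jig between -0.004 and 0.004 m and z of heat_sink in the frame of jig below 0.0125 m and angle between the x axis of heat_sink and the x axis of jig, either way round below 0.06 rad and angle between heat_sink's own z axis and vertical below 0.05 rad and linear speed of heat_sink below 0.01 m/s); the robot touches nothing.
It fails at once if the heat sink is lifted or tipped (z of heat_sink in the frame of jig above 0.018 m or angle between heat_sink's own z axis and vertical above 0.3 rad).
It fails at once if a thing beside the jig is moved more than 2 cm (distance of any of relay_module, jar_inserts, hex_key, flush_cutters from where it was at the start of the episode above 0.02 m).
It also fails if it takes over 48 s, if anything falls off the work surface, if the arm or the gripper's body presses on something with over 40 N, if the wrist force passes 120 N, or if a joint passes its speed limit or range.

### The arm

A 6-joint arm with a two-finger parallel gripper is mounted at the origin on a cart in front of the work surface, level with it; the furniture and walls round the work are solid. World frame = base frame: x ahead of the robot, y to its left, z up, the work surface at z = 0. Lengths are in m, angles in rad, forces in N, time in s.
With the tool pointing down it reaches from about 0.25 to 0.725 m from the base axis. Payload 4 kg.
Tool frame: the origin (TCP) lies on the centre line of the jaws, within the pads' length; the fingertips stand tip_reach ahead of it and the grasp point (between the pads) lies 5 mm behind it (tip_reach is the distance from the TCP to the fingertips, in m); z points along the fingers, y is the direction in which the jaws open and shut (so a half turn about z gives the same grasp; the last joint's range is limited). The gripper opens to 85 mm and grips with 20 to 120 N. Pads are 22 mm wide; open, the fingers measure 114 mm over their backs; the gripper's body (76 mm by 85 mm) begins 54 mm behind the grasp point. The pads swing forward as they close: fully open they stand 13 mm farther back than shut.
Start: joints at [-1.101, 0.241, 0.005, 1.335, 0, 1.571], TCP at [0.226, -0.446, 0.245] pointing down, gripper open.
Joint ranges: [-2.72, 2.72], [-1.05, 1.87], [-1.09, 1.28], [-1.99, 2.15], [-1.42, 1.44], [-3.14, 3.14]. Speed limits (rad/s): [2.79, 2.79, 3.14, 3.14, 3.14, 3.14].

### API

Orientations are given as a unit quaternion [x, y, z, w].
In Python, from workcell import * gives the robot as it stands.
- The arm moves only by the tool arm_command, never from a script. Its arguments are lists of equal length, an entry for each row: "translation": the shift along the tool's x, y, z in cm, a list of three; "turn": the turn about the tool's z in rad; "hand": the closure, from 0 (fully open) to 1 (shut). In form: {"translation": [[x, y, z], ...], "turn": [turn, ...], "hand": [hand, ...]}. A call has 1 to 5 rows; each row is the pose to reach, as a shift and turn from the pose commanded when the call began, along the tool's axes at that moment; what a row does not reach only later rows make up. A row lasts 1/12 s, in which the tool goes at most 41.7 mm and 7.16 degrees, less where a joint would pass 70% of its speed; a pose out of reach is approached as far as the arm can. A call with a gripper value outside its range is refused whole. The fingers move at their own pace and stop on an object; the grip force is fixed at half the most. Time passes only in rows, so rows that repeat a pose let the fingers close. It gives the time, the measured TCP pose, the force and the opening at its end, in the units of the state.
- get_obs(): the state, without advancing time (a new reading comes with each control period).
- camera(name): name is "scene" or "top" or "wrist"; returns (picture, depth): 384x512x3 uint8, red, green, blue; 384x512 float32, m along the optical axis (not along the pixel's ray), 0 where there is no reading.
- camera_info(name): a dict with "mtx" (3x3 intrinsics, pixels), "dist_coeffs" ([k1, k2, p1, p2, k3] as OpenCV has them; the pictures are not rectified), "world_to_cam" (4x4, takes a point from world to camera coordinates). Camera axes: x right, y down, z forward; pixel columns grow to the right and rows downward; lengths in m; the calibration is good to about 2 mm. A picture is of the moment at which its call begins: read the wrist's pose just before it. camera_info takes no time and is no camera call; for the wrist camera it gives the pose at the moment of the call.
- job_done(): hands the job in, once; it reports no verdict.
Trained networks look in the newest picture that a camera, given by its name, has taken for a name from the list of things; names that differ only in an ending like _2 or _b are one class to them, and where a whole thing is asked for, a point or a joint stands for the part that bears it (a point fixed in the world has none). Each returns a list of dicts, best first, with "conf" (0 to 1); they miss things now and then, are a little off and sometimes report something else, mostly with a low value. They report only what shows in the picture. A call takes as long as a camera call. They do not tell look-alikes from the thing itself.
- search_frame(camera, name): "location" ([row, column] in pixels, amid what is visible of it).
- spot_point(camera, name): "location" ([row, column] in pixels: a listed point, or the origin of a listed thing).
The state is a dict: "clock": time; "joint_pos": joint angles; "joint_vel": joint speeds; "tau": joint torques, N m; "eef_pos": TCP position; "tool_rot": TCP orientation; "ft_force": force on the tool from outside, world axes, zero at the start; "ft_torque": the same for the moment, N m; "grip_width": finger opening in m.
Only numpy, scipy, OpenCV 4.12 (cv2) and the standard library are available. Lean on these libraries where they do the work, as an engineer would, in place of code of your own. Each camera call takes 0.05 s, during which the arm holds its last target. There are 200 camera calls.

## Working session

There is one attempt and no reset: what is moved stays moved. The work goes in short steps, Python scripts to look and compute and a tool call to move; the robot and the scene stay as the last step left them, time stands still between calls to the robot, and variables do not carry over. Pictures are saved under pics/ and viewed, about 8 in all and at most 12, crops included, and the job is handed in when it is done.

Besides the shell and the picture viewer there is one more tool, called after "Request:" as name([rows], argument=value, ...), one row to a line, values as JSON. arm_command: Moves the arm, as the interface text tells. Its arguments: {"type":"object","properties":{"translation":{"type":"array","items":{"type":"array","items":{"type":"number"}}},"turn":{"type":"array","items":{"type":"number"}},"hand":{"type":"array","items":{"type":"number"}}},"required":["translation","turn","hand"]}

```bash
ls; mkdir -p pics; cat > h.py <<'E'
from workcell import *
import numpy as np, cv2
def pix2w(cam, rc, depth, info=None):
    i=info or camera_info(cam); K=np.array(i["mtx"]);d=np.array(i["dist_coeffs"]);T=np.linalg.inv(np.array(i["world_to_cam"]))
    r,c=rc; z=depth
    if not np.isscalar(depth):
        p=depth[int(r)-2:int(r)+3,int(c)-2:int(c)+3]; p=p[p>0]; z=float(np.median(p)) if len(p) else 0
    u=cv2.undistortPoints(np.array([[[c,r]]],float),K,d)[0,0]
    return (T@np.array([u[0]*z,u[1]*z,z,1]))[:3]
def rayz(cam, rc, h):
    i=camera_info(cam);a=pix2w(cam,rc,0.1,i);b=pix2w(cam,rc,1.0,i);t=(h-a[2])/(b[2]-a[2]);return a+t*(b-a)
def w2pix(cam,P):
    i=camera_info(cam);T=np.array(i["world_to_cam"]);r=cv2.Rodrigues(T[:3,:3])[0]
    return cv2.projectPoints(np.array(P,float).reshape(-1,1,3),r,T[:3,3],np.array(i["mtx"]),np.array(i["dist_coeffs"]))[0].reshape(-1,2)
E
python3 - <<'E'
from h import *
np.set_printoptions(precision=4,suppress=True)
o=get_obs();print({k:o[k] for k in("clock","eef_pos","tool_rot","grip_width","ft_force")})
print([k for k in o])
for cam in("scene","top"):
    p,d=camera(cam);cv2.imwrite(f"pics/{cam}0.png",p[:,:,::-1]);np.save(f"{cam}d.npy",d)
    for n in("heat_sink","relay_module","jar_inserts","hex_key","flush_cutters","clamp_handle"):
        for x in search_frame(cam,n)[:3]: print(cam,n,x["conf"],x["location"],pix2w(cam,x["location"],d))
    for n in("jig","stop_face","handle_pivot","handle_tip","heat_sink"):
        for x in spot_point(cam,n)[:3]: print(cam,"pt",n,x["conf"],x["location"],pix2w(cam,x["location"],d))
print(get_obs()["clock"])
E
```

```text
pics
{'clock': 0.0, 'eef_pos': array([ 0.2261, -0.4453,  0.2444]), 'tool_rot': array([ 0.9725,  0.2327, -0.0002, -0.001 ]), 'grip_width': 0.08547355316784888, 'ft_force': array([ 0.2515, -0.3589,  1.1501])}
['clock', 'joint_pos', 'joint_vel', 'tau', 'eef_pos', 'tool_rot', 'ft_force', 'ft_torque', 'grip_width']
scene heat_sink 0.7 [208.1, 196.8] [ 0.5337 -0.0291  0.0327]
scene heat_sink 0.58 [225.6, 155.1] [0.4217 0.0264 0.0139]
scene heat_sink 0.57 [238.3, 185.1] [ 0.4276 -0.0782  0.0138]
scene relay_module 0.54 [209.0, 196.2] [ 0.5285 -0.0314  0.0334]
scene relay_module 0.4 [217.5, 213.3] [ 0.5198 -0.0999  0.0369]
scene flush_cutters 0.62 [207.6, 216.4] [ 0.5868 -0.0569  0.0167]
scene flush_cutters 0.55 [282.3, 322.6] [ 0.4983 -0.4437  0.0012]
scene pt stop_face 0.68 [197.0, 217.4] [ 0.6269 -0.0292  0.0224]
scene pt handle_pivot 0.74 [194.4, 230.2] [ 0.6772 -0.039   0.0099]
scene pt handle_pivot 0.67 [202.1, 242.0] [ 0.1971 -0.4239  0.3752]
scene pt handle_tip 0.25 [285.2, 323.2] [ 0.4907 -0.4491  0.0007]
scene pt heat_sink 0.74 [227.5, 153.5] [0.4137 0.0247 0.0129]
scene pt heat_si
[... 403 characters left out ...]
4421  0.0085]
top jar_inserts 0.61 [151.3, 198.5] [ 0.6792 -0.0236  0.0501]
top hex_key 0.49 [138.5, 242.5] [ 0.7206 -0.1337  0.0037]
top flush_cutters 0.61 [222.5, 366.8] [ 0.4957 -0.456   0.0005]
top clamp_handle 0.51 [177.0, 250.4] [ 0.6066 -0.1523  0.1069]
top pt jig 0.58 [191.2, 205.4] [ 0.5818 -0.0363  0.0098]
top pt stop_face 0.89 [176.9, 202.0] [ 0.6125 -0.0343  0.068 ]
top pt handle_pivot 0.89 [182.1, 238.5] [ 0.6    -0.1231  0.0553]
top pt handle_tip 0.65 [177.6, 258.4] [ 0.6016 -0.1701  0.1374]
top pt heat_sink 0.76 [252.0, 180.0] [0.4269 0.0285 0.0116]
top pt heat_sink 0.58 [203.7, 201.1] [ 0.5487 -0.0274  0.029 ]
top pt heat_sink 0.52 [246.4, 221.0] [ 0.4395 -0.0758  0.0087]
1.2
```

```bash
python3 - <<'E'
import cv2
t=cv2.imread("pics/top0.png");s=cv2.imread("pics/scene0.png")
cv2.imwrite("pics/c1.png",cv2.resize(t[110:290,130:400],None,fx=2.9,fy=2.9,interpolation=cv2.INTER_CUBIC))
cv2.imwrite("pics/c2.png",cv2.resize(s[130:310,110:380],None,fx=2.9,fy=2.9,interpolation=cv2.INTER_CUBIC))
E
```

```text
(no output)
```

View pics/c1.png

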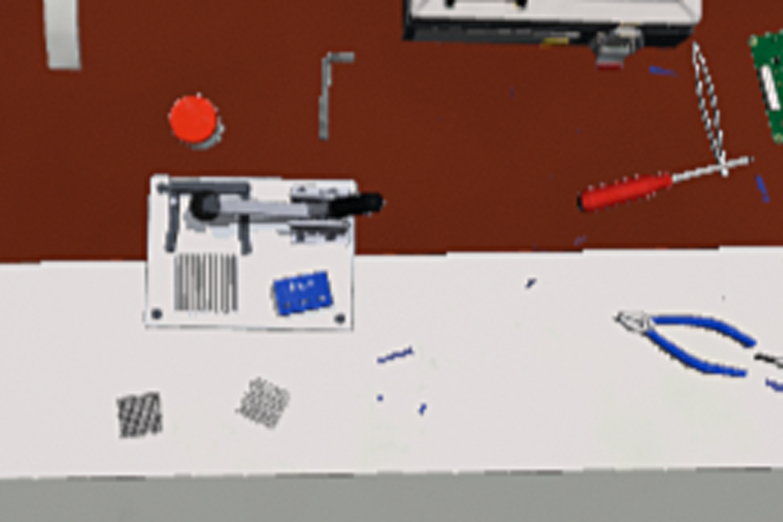

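View pics/c2.png

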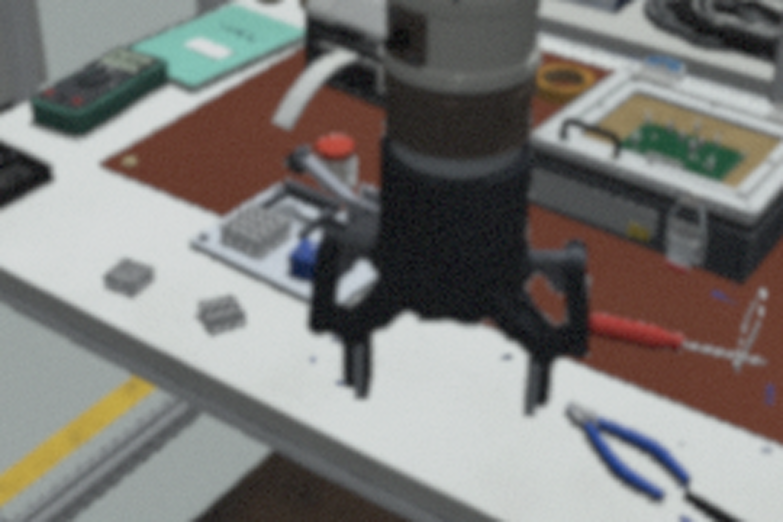

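Top view crop: the 50 mm heat sink is on the jig plate, at original pixel (row 208, col 201). The look-alikes are two small sinks on the bench at (252,178) and (249,221). I choose the one on the plate, since it is 50 mm wide and its top is at 33 mm. The relay is at (210,234), the handle tip at (178,258), and the foot over the stop area at (181,201).

Next I fit the jig pose and get the fingertip offset.

```bash
python3 - <<'E'
from h import *
from scipy.optimize import least_squares
np.set_printoptions(precision=4,suppress=True)
J=[[-75,-130,10],[-75,55,10],[60,55,10],[60,-130,10],[28,-102,58],[28,-142.8,132.6]]
cr=np.array([[352,328],[146,326],[150,177],[355,178]])/2.9+[130,110]
px=np.vstack([cr,[238.5,182.1],[258.4,177.6]])
J=np.array(J)/1000
def W(p,P): c,s=np.cos(p[2]),np.sin(p[2]);return np.c_[p[0]+c*P[:,0]-s*P[:,1],p[1]+s*P[:,0]+c*P[:,1],P[:,2]]
f=lambda p:(w2pix("top",W(p,J))-px).ravel()
s=least_squares(f,[.58,-.03,0],loss="soft_l1");print(s.x,f(s.x).round(1))
np.save("jig.npy",s.x)
d=np.load("topd.npy")
# cloud in jig frame
i=camera_info("top")
def cloud(cam,d):
    i=camera_info(cam);T=np.linalg.inv(np.array(i["world_to_cam"]));rr,cc=np.nonzero(d>0)
    u=cv2.undistortPoints(np.c_[cc,rr].astype(float).reshape(-1,1,2),np.array(i["mtx"]),np.array(i["dist_coeffs"])).reshape(-1,2);z=d[rr,cc]
    return (T@np.c_[u*z[:,None],z,np.ones(len(z))].T).T[:,:3]
P=cloud("top",d);p=s.x;c,sn=np.cos(p[2]),np.sin(p[2]);Q=np.c_[(P[:,:2]-p[:2])@np.array([[c,-sn],[sn,c]]),P[:,2]]
def rep(n,m): A=Q[m];print(n,len(A),np.percentile(A,[2,98],axis=0).round(3).tolist())
box=lambda x0,x1,y0,y1,z0,z1:(Q[:,0]>x0)&(Q[:,0]<x1)&(Q[:,1]>y0)&(Q[:,1]<y1)&(Q[:,2]>z0)&(Q[:,2]<z1)
rep("sink",box(-.07,.01,-.04,.04,.025,.04));rep("foot/arm end",box(-.02,.06,-.03,.04,.05,.13));rep("relay",box(-.08,-.02,-.13,-.05,.03,.05))
rep("stop",box(.03,.06,-.03,.04,.02,.035)); rep("handle",box(0,.06,-.17,-.11,.09,.2))
S=cloud("scene",np.load("scened.npy"));e=np.array([.2261,-.4453,.2444]);m=(np.hypot(*(S[:,:2]-e[:2]).T)<.09)&(S[:,2]>.12)
A=S[m]-e;yd=np.array([np.sin(.47),-np.cos(.47)]);xd=np.array([np.cos(.47),np.sin(.47)])
for a in np.arange(-.06,.14,.01):
    B=A[(A[:,2]>=a)&(A[:,2]<a+.01)]
    if len(B):t=B[:,:2]@yd;x=B[:,:2]@xd;print(round(a,3),len(B),t.min().round(3),t.max().round(3),x.min().round(3),x.max().round(3))
E
```

```text
[ 0.5751 -0.0269 -0.0181] [ 0.5  0.1 -0.5  0.4 -0.8 -0.4 -0.3 -0.2  2.5 -0.6 -0.   0.7]
sink 180 [[-0.058, -0.019, 0.028], [-0.01, 0.024, 0.034]]
foot/arm end 131 [[0.017, -0.029, 0.067], [0.042, 0.009, 0.09]]
relay 228 [[-0.06, -0.107, 0.031], [-0.027, -0.062, 0.039]]
stop 100 [[0.047, -0.03, 0.021], [0.055, 0.035, 0.028]]
handle 123 [[0.018, -0.149, 0.092], [0.035, -0.112, 0.141]]
0.0 59 -0.054 0.053 -0.011 0.012
0.01 88 -0.056 0.056 -0.011 0.012
0.02 97 -0.056 0.055 -0.012 0.012
0.03 81 -0.057 0.056 -0.011 0.002
0.04 166 -0.073 0.073 -0.013 0.013
0.05 370 -0.073 0.073 -0.016 0.015
0.06 450 -0.073 0.072 -0.017 0.019
0.07 326 -0.071 0.071 -0.018 0.01
0.08 416 -0.069 0.07 -0.02 0.013
0.09 574 -0.068 0.068 -0.019 0.008
0.1 388 -0.067 0.068 -0.013 0.016
0.11 117 -0.035 0.038 -0.036 0.0
0.12 306 -0.034 0.038 -0.036 -0.004
0.13 316 -0.034 0.038 -0.038 0.001
```

Jig origin is at about (0.575, -0.027), yaw -0.018. The open fingertips sit at about TCP height.

Plan: push with the flank of the −y finger of the open hand, with the hand's centre at jig y = +54 mm. That keeps the body clear of the clamp arm.

Request:
arm_command([
  [3.3,-2.2,0],
  [6.7,-4.4,0],
  [10,-6.6,0],
  [13.3,-8.8,0],
  [16.7,-11,0],
], turn=[0.1,0.2,0.3,0.4,0.488], hand=[0,0,0,0,0])

```text
clock: 1.62
eef_pos: [0.3258, -0.2708, 0.2454]
tool_rot: [1.0, -0.012, 0.0, 0.0]
ft_force: [0.0, -0.2, -0.3]
grip_width: 0.0853
```

Request:
arm_command([
  [2,-3.6,0],
  [4,-7.2,0],
  [6,-10.8,0],
  [8,-14.4,0],
  [10,-18,0],
], turn=[0,0,0,0,0], hand=[0,0,0,0,0])

```text
clock: 2.03
eef_pos: [0.4294, -0.0921, 0.2456]
tool_rot: [1.0, -0.009, 0.0, 0.0]
ft_force: [0.2, -0.1, 0.3]
grip_width: 0.0852
```

Request:
arm_command([
  [2,-3.6,2],
  [4,-7.2,4],
  [6,-10.8,6.5],
  [6.5,-12,9],
  [6.5,-12,12],
], turn=[0,0,0,0,0], hand=[0,0,0,0,0])

```text
clock: 2.45
eef_pos: [0.4995, 0.0096, 0.1253]
tool_rot: [1.0, 0.006, 0.003, -0.008]
ft_force: [1.0, 0.2, 0.1]
grip_width: 0.0856
```

```bash
python3 - <<'E'
from h import *
np.set_printoptions(precision=4,suppress=True)
o=get_obs();print(o["clock"],o["eef_pos"],o["tool_rot"],o["joint_pos"])
for cam in("top","wrist"):
    p,d=camera(cam);cv2.imwrite(f"pics/{cam}1.png",p[:,:,::-1]);np.save(f"{cam}d1.npy",d)
s=cv2.imread("pics/top1.png")[140:260,140:300];w=cv2.imread("pics/wrist1.png")
cv2.imwrite("pics/c3.png",np.vstack([cv2.resize(w,(400,300)),cv2.resize(s,(400,300))]))
E
```

```text
2.45 [0.4995 0.0096 0.1253] [ 1.      0.0057  0.0027 -0.0076] [ 0.0104  0.3228 -0.2113  1.0313  0.0151  3.1405]
```

View pics/c3.png

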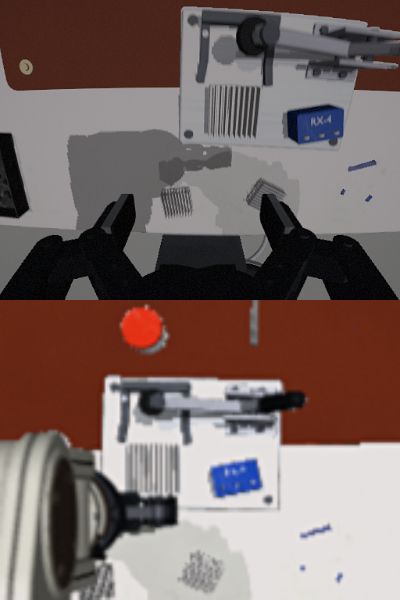

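Upper picture (wrist): the sink is at about (230,110), the relay at (315,125), and the foot, open, at (250,38). Lower picture (top): the arm is just behind the sink.

Joint 6 is at its limit, so I'll use the half-turned hand, which also puts the wrist camera on the robot's side.

Request:
arm_command([
  [0,0,0],
  [0,0,0],
  [0,0,0],
  [0,0,0],
  [0,0,0],
], turn=[-0.12,-0.24,-0.36,-0.48,-0.6], hand=[0,0,0,0,0])

```text
clock: 2.97
eef_pos: [0.4966, 0.0062, 0.1275]
tool_rot: [0.954, 0.301, 0.003, -0.006]
ft_force: [0.6, 0.5, 0.5]
grip_width: 0.0857
```

Request:
arm_command([
  [0,0,0],
  [0,0,0],
  [0,0,0],
  [0,0,0],
  [0,0,0],
], turn=[-0.12,-0.24,-0.36,-0.48,-0.6], hand=[0,0,0,0,0])

```text
clock: 3.38
eef_pos: [0.4966, 0.0062, 0.1276]
tool_rot: [0.822, 0.569, 0.005, -0.005]
ft_force: [0.3, 0.1, 0.7]
grip_width: 0.0851
```

Request:
arm_command([
  [0,0,0],
  [0,0,0],
  [0,0,0],
  [0,0,0],
  [0,0,0],
], turn=[-0.12,-0.24,-0.36,-0.48,-0.6], hand=[0,0,0,0,0])

```text
clock: 3.8
eef_pos: [0.4966, 0.0062, 0.1276]
tool_rot: [0.617, 0.787, 0.006, -0.004]
ft_force: [0.3, 0.3, 1.2]
grip_width: 0.0855
```

Request:
arm_command([
  [0,0,0],
  [0,0,0],
  [0,0,0],
  [0,0,0],
  [0,0,0],
], turn=[-0.12,-0.24,-0.36,-0.48,-0.6], hand=[0,0,0,0,0])

```text
clock: 4.22
eef_pos: [0.4966, 0.0062, 0.1276]
tool_rot: [0.357, 0.934, 0.007, -0.002]
ft_force: [-0.5, 0.6, 0.3]
grip_width: 0.0855
```

Request:
arm_command([
  [0,0,0],
  [0,0,0],
  [0,0,0],
  [0,0,0],
  [0,0,0],
], turn=[-0.12,-0.24,-0.36,-0.48,-0.6], hand=[0,0,0,0,0])

```text
clock: 4.63
eef_pos: [0.4966, 0.0062, 0.1276]
tool_rot: [0.065, 0.998, 0.007, 0.001]
ft_force: [-0.2, 0.1, 0.3]
grip_width: 0.0855
```

```bash
cat >> h.py <<'E'
from scipy.spatial.transform import Rotation as Ro
def delta(jx,jy,z,yaw_rel=np.pi):
    p=np.load("jig.npy");c,s=np.cos(p[2]),np.sin(p[2]);o=get_obs();R=Ro.from_quat(o["tool_rot"]).as_matrix()
    t=np.array([p[0]+c*jx-s*jy,p[1]+s*jx+c*jy,z]);e=np.array(o["eef_pos"])
    yaw=np.arctan2(R[1,0],R[0,0]);tr=yaw-(p[2]+yaw_rel);tr=(tr+np.pi)%(2*np.pi)-np.pi
    jp=np.array([[c,s],[-s,c]])@(e[:2]-p[:2])
    print("t",round(o["clock"],2),"jig pos",jp.round(4),"z",e[2].round(4),"tool cm",(R.T@(t-e)*100).round(2),"turn",tr.round(3),"F",np.round(o["ft_force"],1),"j6",round(o["joint_pos"][5],2))
E
python3 -c "
from h import *
delta(-.082,.054,.02)"
```

```text
t 4.63 jig pos [-0.0791  0.0316] z 0.1276 tool cm [ 0.54  2.04 10.79] turn -0.112 F [-0.2  0.1  0.3] j6 0.13
```

Request:
arm_command([
  [0.6,2,0],
  [0.6,2,3],
  [0.6,2,6],
  [0.6,2,9],
  [0.6,2,9],
], turn=[-0.11,-0.11,-0.11,-0.11,-0.11], hand=[0,0,0,0,0])

```text
clock: 5.05
eef_pos: [0.4892, 0.0281, 0.0327]
tool_rot: [0.013, 1.0, 0.007, -0.004]
ft_force: [-0.7, 0.3, -0.6]
grip_width: 0.0856
```

```bash
python3 - <<'E'
from h import *
delta(-.082,.054,.02)
p,d=camera("top");cv2.imwrite("pics/t4.png",p[:,:,::-1])
q,d=camera("scene");cv2.imwrite("pics/s4.png",q[:,:,::-1])
a=p[140:260,140:300,::-1];b=q[150:270,130:290,::-1]
cv2.imwrite("pics/c4.png",np.vstack([cv2.resize(a,(400,300),interpolation=2),cv2.resize(b,(400,300),interpolation=2)]))
E
```

```text
t 5.05 jig pos [-0.0869  0.0534] z 0.0327 tool cm [-0.5   0.04  1.27] turn -0.008 F [-0.7  0.3 -0.6] j6 0.08
```

View pics/c4.png

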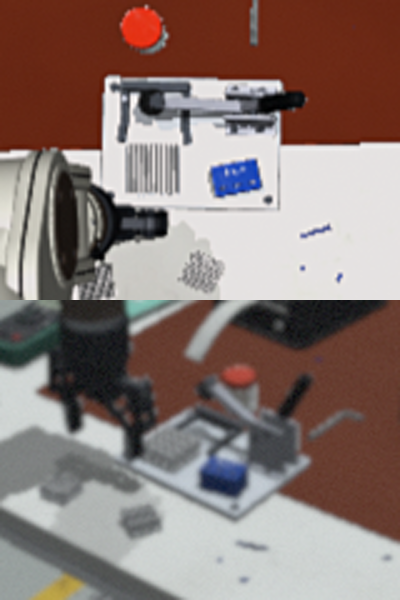

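The finger is directly behind the sink: scene crop (135,450), sink at (170,445). Now I lower it and push.

Request:
arm_command([
  [0,0,1.2],
  [-0.5,0,1.2],
  [-1.5,0,1.2],
  [-2.3,0,1.2],
  [-3,0,1.2],
], turn=[0,0,0,0,0], hand=[0,0,0,0,0])

```text
clock: 5.57
eef_pos: [0.5251, 0.0281, 0.0258]
tool_rot: [0.013, 1.0, 0.007, 0.002]
ft_force: [-1.2, 0.2, 1.6]
grip_width: 0.0853
```

Request:
arm_command([
  [-0.6,0,0],
  [-1.2,0,0],
  [-1.8,0,0],
  [-2.3,0,0],
  [-2.5,0,0],
], turn=[0,0,0,0,0], hand=[0,0,0,0,0])

```text
clock: 5.98
eef_pos: [0.5487, 0.0276, 0.0236]
tool_rot: [0.013, 1.0, 0.007, 0.0]
ft_force: [-0.7, 0.1, 0.8]
grip_width: 0.0855
```

```bash
python3 - <<'E'
from h import *
delta(-.016,.054,.02)
p,d=camera("top");cv2.imwrite("pics/t5.png",p[:,:,::-1])
q,d=camera("scene");cv2.imwrite("pics/s5.png",q[:,:,::-1])
a=p[150:230,160:267,::-1];b=q[160:250,150:270,::-1]
cv2.imwrite("pics/c5.png",np.vstack([cv2.resize(a,(400,300),interpolation=2),cv2.resize(b,(400,300),interpolation=2)]))
E
```

```text
t 5.98 jig pos [-0.0274  0.054 ] z 0.0236 tool cm [-1.14  0.01  0.36] turn -0.007 F [-0.7  0.1  0.8] j6 0.07
```

View pics/c5.png

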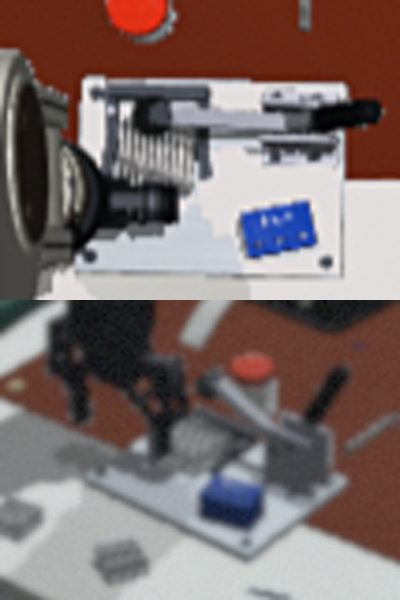

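The sink is in the mouth but yawed counter-clockwise: in the top crop its fins slant from (120,130) to (190,190). I'll back off, shift the contact about 12 mm to jig +y, and push again to square it.

Request:
arm_command([
  [1,0,0],
  [1,1.2,0.2],
  [0.4,1.2,0.3],
  [-0.1,1.2,0.3],
  [-0.5,1.2,0.3],
], turn=[0,0,0,0,0], hand=[0,0,0,0,0])

```text
clock: 6.5
eef_pos: [0.5541, 0.0399, 0.0208]
tool_rot: [0.012, 1.0, 0.007, 0.0]
ft_force: [-0.7, 0.8, -0.1]
grip_width: 0.0856
```

```bash
python3 - <<'E'
from h import *
delta(-.016,.066,.02)
p,d=camera("top");cv2.imwrite("pics/t6.png",p[:,:,::-1])
q,d=camera("scene")
a=p[165:215,170:237,::-1];b=q[175:235,170:250,::-1]
cv2.imwrite("pics/c6.png",np.vstack([cv2.resize(a,(400,300),interpolation=2),cv2.resize(b,(400,300),interpolation=2)]))
E
```

```text
t 6.5 jig pos [-0.0222  0.0664] z 0.0208 tool cm [-0.62 -0.03  0.08] turn -0.006 F [-0.7  0.8 -0.1] j6 0.09
```

View pics/c6.png

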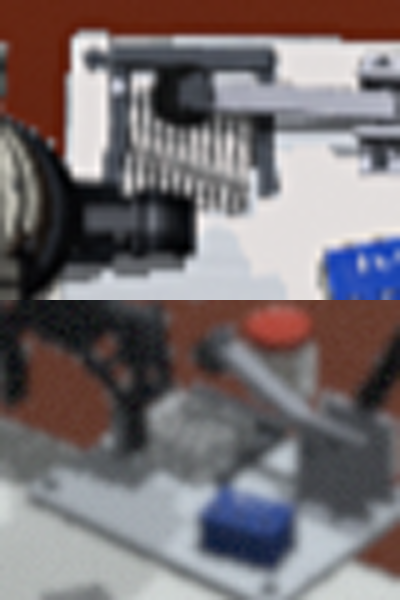

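The fins are now almost along the channel. I keep pushing to the stop in small steps.

Request:
arm_command([
  [-0.3,0,0],
  [-0.6,0,0],
  [-0.6,0,0],
], turn=[0,0,0], hand=[0,0,0])

```text
clock: 6.85
eef_pos: [0.5597, 0.0392, 0.0208]
tool_rot: [0.013, 1.0, 0.007, 0.0]
ft_force: [0.3, 0.1, -0.1]
grip_width: 0.0858
```

Request:
arm_command([
  [-0.2,0,0],
  [-0.3,0,0],
  [-0.3,0,0],
], turn=[0,0,0], hand=[0,0,0])

```text
clock: 7.1
eef_pos: [0.5622, 0.0392, 0.0207]
tool_rot: [0.013, 1.0, 0.007, -0.0]
ft_force: [-0.2, -0.5, 0.1]
grip_width: 0.0853
```

```bash
python3 - <<'E'
from h import *
delta(-.016,.066,.02)
E
```

```text
t 7.1 jig pos [-0.0141  0.0658] z 0.0207 tool cm [0.19 0.01 0.08] turn -0.007 F [-0.2 -0.5  0.1] j6 0.09
```

Request:
arm_command([
  [-0.2,0,0],
  [-0.3,0,0],
  [-0.3,0,0],
], turn=[0,0,0], hand=[0,0,0])

```text
clock: 7.35
eef_pos: [0.5628, 0.0391, 0.0204]
tool_rot: [0.013, 1.0, 0.007, -0.002]
ft_force: [-5.3, 0.4, 3.0]
grip_width: 0.0855
```

Request:
arm_command([
  [-0.1,0,0],
  [-0.2,0,0],
  [-0.2,0,0],
], turn=[0,0,0], hand=[0,0,0])

```text
clock: 7.6
eef_pos: [0.563, 0.039, 0.0201]
tool_rot: [0.013, 1.0, 0.007, -0.004]
ft_force: [-8.5, 0.7, 5.8]
grip_width: 0.0856
```

```bash
python3 - <<'E'
from h import *
delta(-.016,.066,.02)
p,d=camera("top");cv2.imwrite("pics/t7.png",p[:,:,::-1])
q,d=camera("wrist");cv2.imwrite("pics/w7.png",q[:,:,::-1])
a=p[165:215,170:237,::-1];b=q[:,:,::-1]
cv2.imwrite("pics/c7.png",np.vstack([cv2.resize(a,(400,300),interpolation=2),cv2.resize(b,(400,300),interpolation=2)]))
E
```

```text
t 7.6 jig pos [-0.0133  0.0656] z 0.0201 tool cm [0.27 0.03 0.01] turn -0.008 F [-8.5  0.7  5.8] j6 0.09
```

View pics/c7.png

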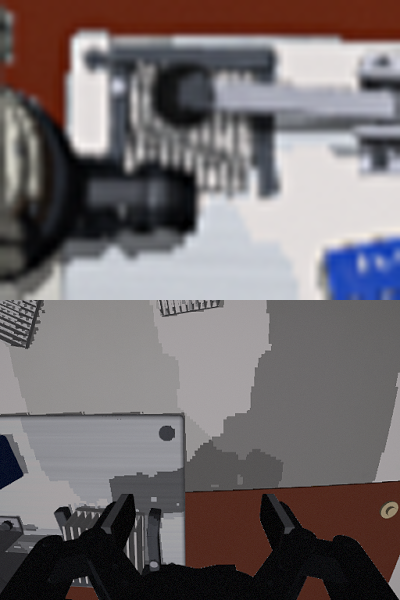

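There is firm resistance (8.5 N) at about the expected position. In the top crop the sink's rear edge is nearly level from (130,185) to (245,193), with its front under the bar. I'll back off, rise and look at the freed sink.

Request:
arm_command([
  [1.2,0,0],
  [3,0,0],
  [3,0,-4],
  [3,0,-8],
  [3,0,-12],
], turn=[0,0,0,0.12,0.24], hand=[0,0,0,0,0])

```text
clock: 8.12
eef_pos: [0.5358, 0.0381, 0.1413]
tool_rot: [0.135, 0.991, 0.007, -0.002]
ft_force: [1.8, 0.1, 0.4]
grip_width: 0.0857
```

Request:
arm_command([
  [0,0,-4],
  [0,0,-8],
  [0,0,-11],
  [0,0,-11],
  [0,0,-11],
], turn=[0.12,0.24,0.36,0.48,0.6], hand=[0,0,1,1,1])

```text
clock: 8.53
eef_pos: [0.539, 0.0366, 0.2543]
tool_rot: [0.422, 0.907, 0.008, 0.0]
ft_force: [0.4, -0.6, -0.7]
grip_width: 0.0515
```

```bash
python3 - <<'E'
from h import *
delta(.028,-.185,.25,np.pi/2)
p,d=camera("top");cv2.imwrite("pics/t8.png",p[:,:,::-1])
q,e=camera("scene");cv2.imwrite("pics/s8.png",q[:,:,::-1])
a=p[165:225,170:250,::-1];b=q[165:240,170:270,::-1]
cv2.imwrite("pics/c8.png",np.vstack([cv2.resize(a,(400,300),interpolation=2),cv2.resize(b,(400,300),interpolation=2)]))
E
```

```text
t 8.53 jig pos [-0.0372  0.0628] z 0.2543 tool cm [-22.96 -11.4    0.11] turn 0.718 F [ 0.4 -0.6 -0.7] j6 0.93
```

View pics/c8.png

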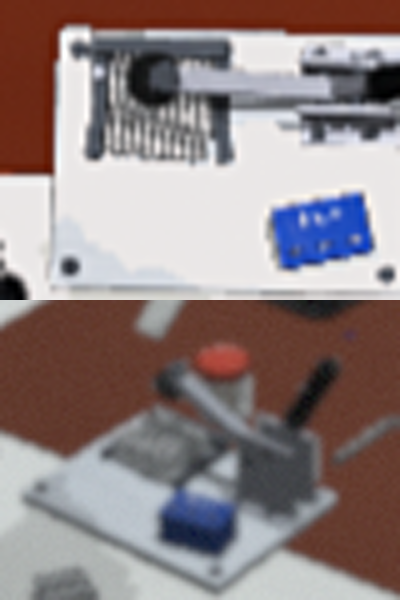

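```bash
python3 - <<'E'
from h import *
p=cv2.imread("pics/t8.png")
P=np.array
j=np.load("jig.npy");c,s=np.cos(j[2]),np.sin(j[2])
S=14;x0,y0=182,168
im=cv2.resize(p[y0:y0+34,x0:x0+42],None,fx=S,fy=S,interpolation=2)
def pr(pts):
    w=[[j[0]+c*x/1000-s*y/1000,j[1]+s*x/1000+c*y/1000,z/1000] for x,y,z in pts]
    return ((w2pix("top",w)-[x0,y0]+.5)*S).astype(int)
for col,pts in(((0,0,255),[(-5,-25,33),(-5,25,33),(45,25,33),(45,-25,33)]),((0,200,0),[(10,-27.5,18),(10,27.5,18),(45,27.5,18),(45,-27.5,18)])):
    cv2.polylines(im,[pr(pts)],True,col,1)
cv2.imwrite("pics/c9.png",im)
E
```

```text
(no output)
```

View pics/c9.png

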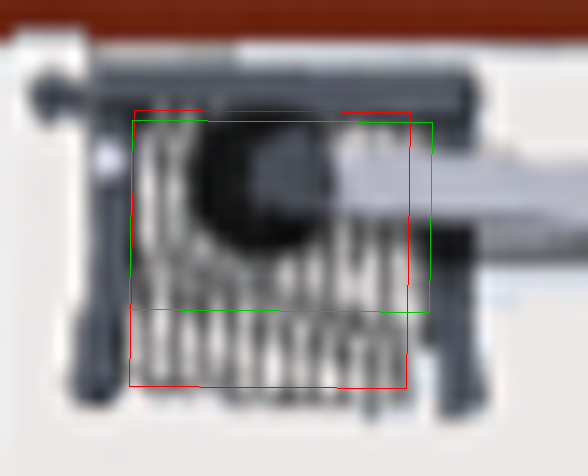

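Red is the expected seated outline and green is the channel. The sink's rear edge runs from about (135,388) to (380,410), so its −y side lags by 2–4 mm. I'll square it with the shut fingers (about 28 mm wide) centred slightly to −y; the tips can stay high enough that the body clears the arm.

Request:
arm_command([
  [0,0,0],
  [0,0,0],
  [0,0,0],
  [0,0,0],
  [0,0,0],
], turn=[-0.12,-0.24,-0.36,-0.48,-0.6], hand=[1,1,1,1,1])

```text
clock: 9.05
eef_pos: [0.5368, 0.0365, 0.25]
tool_rot: [0.127, 0.992, 0.007, -0.002]
ft_force: [-0.1, 0.6, 0.3]
grip_width: -0.0002
```

```bash
python3 - <<'E'
from h import *
delta(-.040,-.006,.12)
E
```

```text
t 9.05 jig pos [-0.0394  0.0627] z 0.25 tool cm [-1.62 -6.86 12.91] turn -0.237 F [-0.1  0.6  0.3] j6 0.32
```

Request:
arm_command([
  [-0.8,-3.4,1],
  [-1.5,-6.8,2],
  [-1.5,-6.8,6],
  [-1.5,-6.8,10],
  [-1.5,-6.8,13],
], turn=[-0.12,-0.235,-0.235,-0.235,-0.235], hand=[1,1,1,1,1])

```text
clock: 9.47
eef_pos: [0.5323, -0.0319, 0.1168]
tool_rot: [0.014, 1.0, 0.007, -0.001]
ft_force: [1.3, -0.1, -1.3]
grip_width: 0.0003
```

```bash
python3 - <<'E'
from h import *
delta(-.040,-.006,.037)
q,d=camera("scene");cv2.imwrite("pics/s9.png",q[:,:,::-1])
i=camera_info("scene");T=np.linalg.inv(np.array(i["world_to_cam"]));rr,cc=np.nonzero(d>0)
u=cv2.undistortPoints(np.c_[cc,rr].astype(float).reshape(-1,1,2),np.array(i["mtx"]),np.array(i["dist_coeffs"])).reshape(-1,2);z=d[rr,cc]
P=(T@np.c_[u*z[:,None],z,np.ones(len(z))].T).T[:,:3]
e=np.array(get_obs()["eef_pos"]);A=P-e
for a in np.arange(-.03,.14,.01):
    B=A[(abs(A[:,0])<.05)&(abs(A[:,1])<.06)&(A[:,2]>=a)&(A[:,2]<a+.01)]
    if len(B):print(round(a,3),len(B),B.min(0).round(3)[:2],B.max(0).round(3)[:2])
E
```

```text
t 9.47 jig pos [-0.0427 -0.0058] z 0.1168 tool cm [-0.3  -0.13  7.98] turn -0.01 F [ 1.3 -0.1 -1.3] j6 -0.04
-0.01 10 [-0.007 -0.008] [0.015 0.005]
0.0 31 [-0.008 -0.014] [0.014 0.012]
0.01 32 [-0.007 -0.015] [0.014 0.013]
0.02 35 [-0.008 -0.014] [0.011 0.015]
0.03 27 [-0.008 -0.027] [-0.    0.02]
0.04 77 [-0.011 -0.038] [0.015 0.037]
0.05 83 [-0.012 -0.046] [0.019 0.049]
0.06 103 [-0.014 -0.055] [0.02  0.054]
0.07 112 [-0.013 -0.06 ] [0.017 0.059]
0.08 126 [-0.016 -0.06 ] [0.017 0.059]
0.09 116 [-0.017 -0.052] [0.011 0.045]
0.1 76 [-0.015 -0.045] [0.013 0.036]
0.11 33 [-0.028 -0.041] [0.013 0.009]
0.12 100 [-0.033 -0.04 ] [0.023 0.025]
0.13 108 [-0.035 -0.04 ] [0.025 0.02 ]
```

Request:
arm_command([
  [0,0,4],
  [0,0,7],
  [0,0,8.4],
  [-1,0,8.4],
  [-1.6,0,8.4],
], turn=[0,0,0,0,0], hand=[1,1,1,1,1])

```text
clock: 9.93
eef_pos: [0.5494, -0.0302, 0.0349]
tool_rot: [0.014, 1.0, 0.007, -0.001]
ft_force: [0.8, -0.1, 0.4]
grip_width: -0.0002
```

Request:
arm_command([
  [-0.3,0,0],
  [-0.6,0,0],
  [-0.9,0,0],
  [-1.2,0,0],
], turn=[0,0,0,0], hand=[1,1,1,1])

```text
clock: 10.27
eef_pos: [0.5611, -0.031, 0.0364]
tool_rot: [0.015, 1.0, 0.007, -0.001]
ft_force: [-9.1, -0.3, 6.0]
grip_width: 0.0002
```

```bash
python3 -c "
from h import *
delta(-.0135,-.006,.033)"
```

```text
t 10.27 jig pos [-0.014  -0.0044] z 0.0364 tool cm [-0.05 -0.16  0.34] turn -0.012 F [-9.1 -0.3  6. ] j6 -0.03
```

Request:
arm_command([
  [-0.2,0,0],
  [-0.3,0,0],
  [-0.3,0,0],
], turn=[0,0,0], hand=[1,1,1])

```text
clock: 10.52
eef_pos: [0.561, -0.0309, 0.0356]
tool_rot: [0.015, 1.0, 0.007, -0.004]
ft_force: [-8.3, 0.1, 6.0]
grip_width: -0.0002
```

Request:
arm_command([
  [1,0,0],
  [2.5,0,0],
  [2.5,0,-3],
  [2.5,0,-6.5],
  [2.5,0,-10],
], turn=[0,0,0,0,0], hand=[1,1,1,1,1])

```text
clock: 10.93
eef_pos: [0.5386, -0.0314, 0.1366]
tool_rot: [0.015, 1.0, 0.007, -0.001]
ft_force: [1.5, -1.0, -0.6]
grip_width: -0.0001
```

Request:
arm_command([
  [0,0,-4],
  [0,0,-8],
  [0,0,-11.5],
  [-1,3,-11.5],
  [-2,6,-11.5],
], turn=[0.12,0.24,0.36,0.48,0.6], hand=[1,1,1,1,1])

```text
clock: 11.35
eef_pos: [0.5635, 0.0256, 0.2563]
tool_rot: [0.314, 0.949, 0.008, 0.002]
ft_force: [0.4, 0.0, -0.9]
grip_width: -0.0
```

```bash
python3 - <<'E'
from h import *
delta(.028,-.185,.25,np.pi/2)
j=np.load("jig.npy");c,s=np.cos(j[2]),np.sin(j[2])
p=camera("top")[0][:,:,::-1].copy();cv2.imwrite("pics/t10.png",p)
S=14;x0,y0=182,168
im=cv2.resize(p[y0:y0+34,x0:x0+42],None,fx=S,fy=S,interpolation=2)
cv2.imwrite("pics/c10.png",im)
E
```

```text
t 11.35 jig pos [-0.0125  0.0523] z 0.2563 tool cm [-17.11 -16.94   0.32] turn 0.95 F [ 0.4  0.  -0.9] j6 0.68
```

View pics/c10.png

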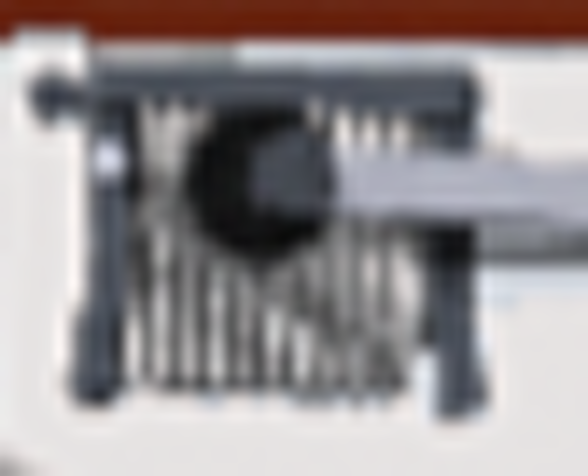

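The rear edge is now level at row ~395 from column 135 to 410, with the fins straight, so the sink is square and against the stop. The clamp is still open. Now over to the outer side of the handle.

Request:
arm_command([
  [-2.8,-2.8,0],
  [-5.6,-5.6,0],
  [-8.4,-8.3,0],
  [-11.2,-11.1,0],
  [-14,-13.9,0],
], turn=[0.12,0.24,0.36,0.48,0.6], hand=[1,1,1,1,1])

```text
clock: 11.82
eef_pos: [0.5928, -0.1699, 0.2492]
tool_rot: [0.579, 0.816, 0.006, -0.004]
ft_force: [1.0, -0.2, -0.5]
grip_width: -0.0001
```

```bash
python3 -c "
from h import *
delta(.028,-.188,.25,np.pi/2)"
```

```text
t 11.82 jig pos [ 0.0203 -0.1427] z 0.2492 tool cm [-4.51 -0.85 -0.14] turn 0.355 F [ 1.  -0.2 -0.5] j6 0.95
```

Request:
arm_command([
  [-3,-0.5,0],
  [-4.5,-0.9,0],
  [-4.5,-0.9,3],
  [-4.5,-0.9,5],
  [-4.5,-0.9,5],
], turn=[0.12,0.24,0.35,0.35,0.35], hand=[1,1,1,1,1])

```text
clock: 12.23
eef_pos: [0.5965, -0.213, 0.1932]
tool_rot: [0.71, 0.704, 0.003, -0.009]
ft_force: [-0.9, 0.2, -1.8]
grip_width: 0.0001
```

```bash
python3 - <<'E'
from h import *
delta(.028,-.188,.128,np.pi/2)
q,d=camera("scene");p,_=camera("top")
a=p[150:225,190:290,::-1];b=q[130:235,190:330,::-1]
cv2.imwrite("pics/c11.png",np.vstack([cv2.resize(a,(400,300),interpolation=2),cv2.resize(b,(400,300),interpolation=2)]))
E
```

```text
t 12.23 jig pos [ 0.0248 -0.1857] z 0.1932 tool cm [-0.35  0.38  6.51] turn 0.009 F [-0.9  0.2 -1.8] j6 1.23
```

View pics/c11.png

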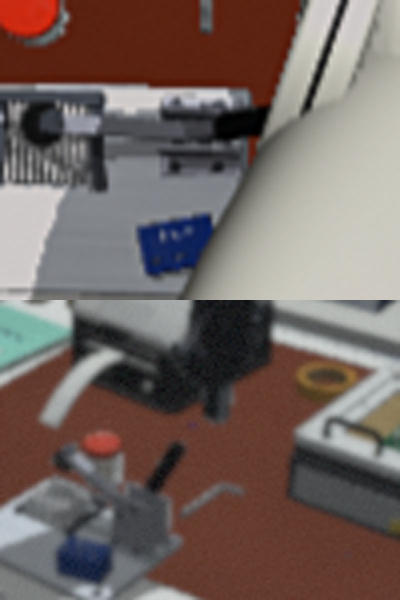

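Scene crop: the shut fingers at (215,405) are outside the handle at (165,465). Top crop: the foot is still open over the sink. I descend and push.

Request:
arm_command([
  [0,0.4,3],
  [0,0.4,6.5],
  [0.5,0.4,6.5],
  [1.2,0.4,6.5],
  [2,0.4,6.5],
], turn=[0,0,0,0,0], hand=[1,1,1,1,1])

```text
clock: 12.75
eef_pos: [0.6047, -0.192, 0.1361]
tool_rot: [0.71, 0.704, 0.006, -0.004]
ft_force: [0.2, 0.5, 0.4]
grip_width: -0.0001
```

Request:
arm_command([
  [0.8,0,0],
  [1.6,0,0],
  [2.4,0,0],
  [3.2,0,0],
  [4,0,0],
], turn=[0,0,0,0,0], hand=[1,1,1,1,1])

```text
clock: 13.17
eef_pos: [0.6068, -0.1556, 0.1395]
tool_rot: [0.711, 0.703, 0.005, 0.001]
ft_force: [-0.9, -9.4, 6.0]
grip_width: 0.0002
```

```bash
python3 -c "
from h import *
delta(.028,-.094,.128,np.pi/2)"
```

```text
t 13.17 jig pos [ 0.034  -0.1281] z 0.1395 tool cm [ 3.41 -0.58  1.16] turn 0.007 F [-0.9 -9.4  6. ] j6 1.33
```

It is pushing the handle (9 N). I continue, a little lower.

Request:
arm_command([
  [0.8,-0.2,0.3],
  [1.6,-0.4,0.6],
  [2.3,-0.4,0.9],
  [3,-0.4,1.1],
  [3.4,-0.4,1.1],
], turn=[0,0,0,0,0], hand=[1,1,1,1,1])

```text
clock: 13.58
eef_pos: [0.6017, -0.1192, 0.1258]
tool_rot: [0.71, 0.704, 0.004, -0.002]
ft_force: [-0.5, -12.5, 4.4]
grip_width: 0.0001
```

```bash
python3 -c "
from h import *
delta(.028,-.090,.128,np.pi/2)"
```

```text
t 13.58 jig pos [ 0.0283 -0.0918] z 0.1258 tool cm [ 0.18 -0.02 -0.22] turn 0.009 F [ -0.5 -12.5   4.4] j6 1.38
```

Request:
arm_command([
  [-0.3,0,0],
  [-0.8,0,0],
  [-2,0,0],
  [-4,0,0],
  [-5,0,-3],
], turn=[0,0,0,0,0], hand=[1,1,1,1,1])

```text
clock: 14.0
eef_pos: [0.5954, -0.169, 0.1462]
tool_rot: [0.711, 0.704, 0.002, -0.011]
ft_force: [-0.3, 0.2, -0.6]
grip_width: 0.0002
```

Request:
arm_command([
  [-2,0,-3],
  [-6,0,-5],
  [-9,0,-6],
  [-12,0,-6],
  [-14,0,-6],
], turn=[0,0,0,0,0], hand=[1,1,1,1,1])

```text
clock: 14.42
eef_pos: [0.5981, -0.3132, 0.2117]
tool_rot: [0.711, 0.703, 0.005, -0.004]
ft_force: [-0.7, 0.4, 0.6]
grip_width: 0.0
```

```bash
python3 - <<'E'
from h import *
delta(.028,-.188,.128,np.pi/2)
q,d=camera("scene");p,e=camera("top");cv2.imwrite("pics/t12.png",p[:,:,::-1])
for n in("handle_tip","heat_sink"):
    for x in spot_point("top",n)[:2]:print(n,x["conf"],x["location"],pix2w("top",x["location"],e))
    for x in spot_point("scene",n)[:2]:print("sc",n,x["conf"],x["location"])
j=np.load("jig.npy");c,s=np.cos(j[2]),np.sin(j[2])
for y in(-63,-143): print("exp tip px top",y,w2pix("top",[j[0]+c*.028-s*y/1000,j[1]+s*.028+c*y/1000,.133])[0,::-1])
a=p[160:220,175:255,::-1];b=q[150:240,170:290,::-1]
cv2.imwrite("pics/c12.png",np.vstack([cv2.resize(a,(400,300),interpolation=2),cv2.resize(b,(400,300),interpolation=2)]))
E
```

```text
t 14.42 jig pos [ 0.0281 -0.2859] z 0.2117 tool cm [9.68 0.04 8.5 ] turn 0.006 F [-0.7  0.4  0.6] j6 1.09
handle_tip 0.54 [178.8, 219.9] [ 0.60963378 -0.07655694  0.0468821 ]
sc handle_tip 0.62 [173.0, 225.7]
heat_sink 0.69 [248.0, 222.4] [ 0.43526376 -0.07918285  0.00641794]
heat_sink 0.64 [252.6, 176.5] [0.42542355 0.03767418 0.01030163]
sc heat_sink 0.73 [227.5, 155.2]
sc heat_sink 0.69 [242.3, 185.8]
exp tip px top -63 [178.05073995 223.32101515]
exp tip px top -143 [178.30671483 258.45551528]
```

View pics/c12.png

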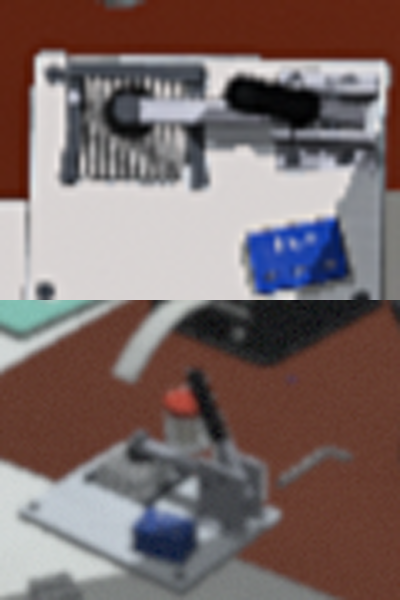

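The handle leans over the arm with its tip at top pixel (179,221), expected (178,223). The arm is level with the foot on the sink, and the sink is square in the channel. The hand is clear, so I hand the job in.

```bash
python3 -c "
from h import *
print(job_done(), get_obs()['clock'])"
```

```text
the job is handed in; nothing more can be done
the job is handed in; nothing more can be done
```

I pushed the heat sink along the channel to the end stop, pushed the clamp handle over until it locked, backed the arm well clear, and handed the job in at about 14.5 s.

- **Heat sink:** The first push, with one open finger, left it slightly skewed (its −y side 2–4 mm behind). I pushed again with the shut fingers. The push met about 9 N at the stop, and in the top picture the rear edge was then level and the fins straight.
- **Clamp:** The push ended at about 12 N, pressing on the handle's stop. When I backed off the handle stayed over, its tip within about 3 pixels of the locked position. The clamp arm is level and the foot appears to rest on the sink.
- **Bystanders:** The relay module and hex key look unmoved in the last pictures. I did not compare the jar or the flush cutters with their starting places, but the hand never went near them.
- **Disagreements and limits:**
  - The sink stopped 2–3 mm beyond where my jig fit put it. I took this as calibration error.
  - In the last pictures the trained network found only the two small look-alike sinks, so the final sink check is by eye.
  - I could not measure the joint angle or the foot travel directly.

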